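# Load the centrifuge rotor in balanced pairs

## Task

Load the four-bucket centrifuge rotor for a balanced spin: stand one tube upright in each bucket, the two blue-capped tubes facing each other across the hub and the two short orange-capped tubes facing each other in the other two buckets. Keep the tubes upright and lower each one to the bottom of its bucket rather than dropping it in. Leave the white-capped tube and the amber bottle where they stand.

Things in the scene. Friction and masses are not known exactly. Their poses are not given: they have to be found in the camera images.
- blue_1_mid (a point): self-standing 50 ml tube with a blue screw cap, upright: frosted round body 30 mm across, cap 34 mm across and 14 mm high, 116 mm tall in all, 66 g, flat foot. This point is its centre, 58 mm above its foot; z up along the tube. In a bucket only what is over 40 mm above its foot sticks out: hold it near the cap to keep the fingers clear of the rim.
- blue_2_mid (a point): self-standing 50 ml tube with a blue screw cap, upright: frosted round body 30 mm across, cap 34 mm across and 14 mm high, 116 mm tall in all, 66 g, flat foot. This point is its centre, 58 mm above its foot; z up along the tube. In a bucket only what is over 40 mm above its foot sticks out: hold it near the cap to keep the fingers clear of the rim.
- orange_1_mid (a point): short self-standing 30 ml tube with an orange screw cap, upright: frosted round body 27 mm across, cap 30 mm across and 14 mm high, 93 mm tall in all, 40 g, flat foot. This point is its centre, 46.5 mm above its foot; z up along the tube. In a bucket only what is over 40 mm above its foot sticks out: hold it near the cap to keep the fingers clear of the rim.
- orange_2_mid (a point): short self-standing 30 ml tube with an orange screw cap, upright: frosted round body 27 mm across, cap 30 mm across and 14 mm high, 93 mm tall in all, 40 g, flat foot. This point is its centre, 46.5 mm above its foot; z up along the tube. In a bucket only what is over 40 mm above its foot sticks out: hold it near the cap to keep the fingers clear of the rim.
- bucket_1: dark blue round open rotor bucket, 56 mm across, bore 46, 45 high; one of four, 105 mm from the hub, 90 degrees apart; bucket_3 faces it across the hub. Origin: centre of its underside, z up, x away from the hub; inner floor 5 mm, rim 45 mm above it. Fixed, as is the rotor on its 290 mm round stand (6 mm thick); hub and lock nut rise to 52 mm above the origin, arms and pins lie below the rim.
- bucket_2: dark blue round open rotor bucket, 56 mm across, bore 46, 45 high; one of four, 105 mm from the hub, 90 degrees apart; bucket_4 faces it across the hub. Origin: centre of its underside, z up, x away from the hub; inner floor 5 mm, rim 45 mm above it. Fixed, as is the rotor on its 290 mm round stand (6 mm thick); hub and lock nut rise to 52 mm above the origin, arms and pins lie below the rim.
- bucket_3: dark blue round open rotor bucket, 56 mm across, bore 46, 45 high; one of four, 105 mm from the hub, 90 degrees apart; bucket_1 faces it across the hub. Origin: centre of its underside, z up, x away from the hub; inner floor 5 mm, rim 45 mm above it. Fixed, as is the rotor on its 290 mm round stand (6 mm thick); hub and lock nut rise to 52 mm above the origin, arms and pins lie below the rim.
- bucket_4: dark blue round open rotor bucket, 56 mm across, bore 46, 45 high; one of four, 105 mm from the hub, 90 degrees apart; bucket_2 faces it across the hub. Origin: centre of its underside, z up, x away from the hub; inner floor 5 mm, rim 45 mm above it. Fixed, as is the rotor on its 290 mm round stand (6 mm thick); hub and lock nut rise to 52 mm above the origin, arms and pins lie below the rim.
- white_tube_mid (a point): self-standing 50 ml tube with a white screw cap, upright: frosted round body 30 mm across, cap 34 mm across and 14 mm high, 116 mm tall in all, 66 g, flat foot. This point is its centre, 58 mm above its foot; z up along the tube. It is not part of this run and stays where it is.
- amber_mid (a point): small amber glass bottle with a black cap, 42 mm across, 75 mm tall. This point is its centre, 37.5 mm above its foot; z up. It stays where it is.
Not all that is in view belongs to the job. Leave any green or pink look-alike of the part that bears orange_1_mid alone. Leave any pink look-alike of the part that bears orange_2_mid alone.

How it is judged:
At the end, for the whole second after the job is handed in: Every tube stands in its own bucket, upright within 0.15 rad, centre within 13 mm of the bucket's axis and 8 mm of its seated height, at rest (under 0.02 m/s) and released; the blue-capped pair in buckets facing each other across the hub, the orange-capped pair likewise (((horizontal distance between blue_1_mid and bucket_1 below 0.013 m and z of blue_1_mid in the frame of bucket_1 between 0.055 and 0.071 m and horizontal distance between blue_2_mid and bucket_3 below 0.013 m and z of blue_2_mid in the frame of bucket_3 between 0.055 and 0.071 m) or (horizontal distance between blue_1_mid and bucket_2 below 0.013 m and z of blue_1_mid in the frame of bucket_2 between 0.055 and 0.071 m and horizontal distance between blue_2_mid and bucket_4 below 0.013 m and z of blue_2_mid in the frame of bucket_4 between 0.055 and 0.071 m) or (horizontal distance between blue_1_mid and bucket_3 below 0.013 m and z of blue_1_mid in the frame of bucket_3 between 0.055 and 0.071 m and horizontal distance between blue_2_mid and bucket_1 below 0.013 m and z of blue_2_mid in the frame of bucket_1 between 0.055 and 0.071 m) or (horizontal distance between blue_1_mid and bucket_4 below 0.013 m and z of blue_1_mid in the frame of bucket_4 between 0.055 and 0.071 m and horizontal distance between blue_2_mid and bucket_2 below 0.013 m and z of blue_2_mid in the frame of bucket_2 between 0.055 and 0.071 m)) and ((horizontal distance between orange_1_mid and bucket_1 below 0.013 m and z of orange_1_mid in the frame of bucket_1 between 0.0435 and 0.0595 m and horizontal distance between orange_2_mid and bucket_3 below 0.013 m and z of orange_2_mid in the frame of bucket_3 between 0.0435 and 0.0595 m) or (horizontal distance between orange_1_mid and bucket_2 below 0.013 m and z of orange_1_mid in the frame of bucket_2 between 0.0435 and 0.0595 m and horizontal distance between orange_2_mid and bucket_4 below 0.013 m and z of orange_2_mid in the frame of bucket_4 between 0.0435 and 0.0595 m) or (horizontal distance between orange_1_mid and bucket_3 below 0.013 m and z of orange_1_mid in the frame of bucket_3 between 0.0435 and 0.0595 m and horizontal distance between orange_2_mid and bucket_1 below 0.013 m and z of orange_2_mid in the frame of bucket_1 between 0.0435 and 0.0595 m) or (horizontal distance between orange_1_mid and bucket_4 below 0.013 m and z of orange_1_mid in the frame of bucket_4 between 0.0435 and 0.0595 m and horizontal distance between orange_2_mid and bucket_2 below 0.013 m and z of orange_2_mid in the frame of bucket_2 between 0.0435 and 0.0595 m)) and angle between each of blue_1_mid, blue_2_mid, orange_1_mid, orange_2_mid's own z axis and vertical below 0.15 rad and linear speed of each of blue_1, blue_2, orange_1, orange_2 below 0.02 m/s and contact force between each of blue_1, blue_2, orange_1, orange_2 and the fingers below 1 N); the robot touches nothing.
It fails at once if a tube is dropped into a bucket instead of being lowered (falls at over 0.9 m/s inside it) ((linear speed of blue_1 above 0.9 m/s and horizontal distance between blue_1_mid and bucket_1 below 0.02 m and height (world z) of blue_1_mid below 0.14 m) or (linear speed of blue_1 above 0.9 m/s and horizontal distance between blue_1_mid and bucket_2 below 0.02 m and height (world z) of blue_1_mid below 0.14 m) or (linear speed of blue_1 above 0.9 m/s and horizontal distance between blue_1_mid and bucket_3 below 0.02 m and height (world z) of blue_1_mid below 0.14 m) or (linear speed of blue_1 above 0.9 m/s and horizontal distance between blue_1_mid and bucket_4 below 0.02 m and height (world z) of blue_1_mid below 0.14 m) or (linear speed of blue_2 above 0.9 m/s and horizontal distance between blue_2_mid and bucket_1 below 0.02 m and height (world z) of blue_2_mid below 0.14 m) or (linear speed of blue_2 above 0.9 m/s and horizontal distance between blue_2_mid and bucket_2 below 0.02 m and height (world z) of blue_2_mid below 0.14 m) or (linear speed of blue_2 above 0.9 m/s and horizontal distance between blue_2_mid and bucket_3 below 0.02 m and height (world z) of blue_2_mid below 0.14 m) or (linear speed of blue_2 above 0.9 m/s and horizontal distance between blue_2_mid and bucket_4 below 0.02 m and height (world z) of blue_2_mid below 0.14 m) or (linear speed of orange_1 above 0.9 m/s and horizontal distance between orange_1_mid and bucket_1 below 0.02 m and height (world z) of orange_1_mid below 0.14 m) or (linear speed of orange_1 above 0.9 m/s and horizontal distance between orange_1_mid and bucket_2 below 0.02 m and height (world z) of orange_1_mid below 0.14 m) or (linear speed of orange_1 above 0.9 m/s and horizontal distance between orange_1_mid and bucket_3 below 0.02 m and height (world z) of orange_1_mid below 0.14 m) or (linear speed of orange_1 above 0.9 m/s and horizontal distance between orange_1_mid and bucket_4 below 0.02 m and height (world z) of orange_1_mid below 0.14 m) or (linear speed of orange_2 above 0.9 m/s and horizontal distance between orange_2_mid and bucket_1 below 0.02 m and height (world z) of orange_2_mid below 0.14 m) or (linear speed of orange_2 above 0.9 m/s and horizontal distance between orange_2_mid and bucket_2 below 0.02 m and height (world z) of orange_2_mid below 0.14 m) or (linear speed of orange_2 above 0.9 m/s and horizontal distance between orange_2_mid and bucket_3 below 0.02 m and height (world z) of orange_2_mid below 0.14 m) or (linear speed of orange_2 above 0.9 m/s and horizontal distance between orange_2_mid and bucket_4 below 0.02 m and height (world z) of orange_2_mid below 0.14 m)).
It fails at once if one of the four tubes is tipped over (more than 50 degrees) (angle between any of blue_1_mid, blue_2_mid, orange_1_mid, orange_2_mid's own z axis and vertical above 0.87 rad).
It fails at once if the white-capped tube or the amber bottle is moved more than 20 mm or tipped over (distance of any of white_tube_mid, amber_mid from where it was at the start of the episode above 0.02 m or angle between any of white_tube_mid, amber_mid's own z axis and vertical above 0.5 rad).
It also fails if it takes over 109 s, if anything falls off the work surface, if the arm or the gripper's body presses on something with over 40 N, if the wrist force passes 120 N, or if a joint passes its speed limit or range.

## Robot

A 6-joint arm with a two-finger parallel gripper is mounted at the origin on the work surface. World frame = base frame: x ahead of the robot, y to its left, z up, the work surface at z = 0. Lengths are in m, angles in rad, forces in N, time in s.
With the tool pointing down it reaches from about 0.15 to 0.775 m from the base axis. Payload 6.1 kg.
Tool frame: the origin (TCP) lies on the centre line of the jaws, within the pads' length; the fingertips stand 22 mm ahead of it and the grasp point (between the pads) lies 3 mm ahead of it; z points along the fingers, y is the line along which they close (so a half turn about z gives the same grasp; the last joint's range is limited). The gripper opens to 85 mm and grips with 20 to 120 N. Pads are 22 mm wide; open, the fingers measure 114 mm over their backs; the gripper's body (76 mm by 85 mm) begins 54 mm behind the grasp point. The pads swing forward as they close: fully open they stand 13 mm farther back than shut.
Start: joints at [-1.112, 0.126, -0.04, 1.405, 0, 1.571], TCP at [0.232, -0.471, 0.253] pointing down, gripper open.
Joint ranges: [-2.72, 2.72], [-0.95, 1.95], [-1.27, 1.35], [-1.78, 2.02], [-1.46, 1.47], [-3.14, 3.14]. Speed limits (rad/s): [2.39, 2.39, 3.01, 3.14, 3.14, 3.14].

## Interface

Orientations are given as a unit quaternion [w, x, y, z].
In Python, from rig import env gives the robot as it stands.
- The arm moves only by the shell command python3 -m crank 'ROWS'. ROWS is text: rows parted by semicolons, each of 7 numbers parted by spaces: the finger opening in m, from 0 to 0.0854, then the shift along the tool's x, y, z in m, then the turn, a rotation vector about the tool's x, y, z in degrees. In form: claw dx dy dz wx wy wz; .... A call has 1 to 8 rows; each row shifts and turns the commanded pose from where the row before left it, along the tool's axes as they then stand; what a row does not reach is not made up. A row lasts 1/8 s, in which the tool goes at most 62.5 mm and 10.7 degrees, less where a joint would pass 70% of its speed; a pose out of reach is approached as far as the arm can. A call is refused whole if a number of a shift passes 0.0625 or a number of a turn 10.7, either way. A call with a gripper value outside its range is refused whole. The fingers move at their own pace and stop on an object; the grip force is fixed at half the most. Time passes only in rows, so rows that do not move let the fingers close. It gives the time, the measured TCP pose, the force, the opening and the grip force at its end, in the units of the state.
- env.state(): the state, without advancing time (a new reading comes with each control period).
- env.snapshot(name): name is "side" or "top" or "wrist"; returns the picture (400x640x3 uint8, red, green, blue); there is no depth.
- env.camera_model(name): a dict with "fx", "fy", "cx", "cy" (pixels), "view" (4x4, takes a point from world to camera coordinates). Camera axes: x right, y up, looking along -z (the intrinsics and any distortion apply to the point x, -y, -z); pixel columns grow to the right and rows downward; lengths in m; the calibration is good to about 2 mm. The wrist camera is an equidistant fisheye: a pixel r from the principal point sees the ray r / f radians off the axis. A picture is of the moment at which its call begins: read the wrist's pose just before it. camera_model takes no time and is no camera call; for the wrist camera it gives the pose at the moment of the call.
- env.hand_in(): hands the job in; it is judged then, once.
The state is a dict: "t": time; "joints": joint angles; "joint_velocities": joint speeds; "effort": joint torques, N m; "tcp_pos": TCP position; "tcp_rot": TCP orientation; "ft_force": force on the tool from outside, world axes, zero at the start; "torque": the same for the moment, N m; "width": finger opening in m; "gripper_force": force on a finger pad.
Only numpy, scipy, OpenCV 4.12 (cv2) and the standard library are available. Lean on these libraries where they do the work, as an engineer would, in place of code of your own. Each camera call takes 0.05 s, during which the arm holds its last target. There are 200 camera calls.

## Working session

There is one attempt and no reset: what is moved stays moved. The work goes in short steps, Python scripts to look and compute and a shell command to move; the robot and the scene stay as the last step left them, time stands still between calls to the robot, and variables do not carry over. Pictures are saved under pics/ and viewed, at most 14 in all, crops included, and the job is handed in when it is done.

```bash
ls; mkdir -p pics; python3 - <<'E'
from rig import env
import cv2,numpy as np
np.set_printoptions(precision=4,suppress=True)
for n in ("side","top"):
    im=env.snapshot(n); cv2.imwrite(f"pics/{n}0.png",im[:,:,::-1]); np.save(f"pics/{n}0.npy",im)
    m=env.camera_model(n); print(n,{k:np.array(v) for k,v in m.items()})
s=env.state(); print(s)
E
```

```text
pics
side {'fx': array(459.0661), 'fy': array(459.0661), 'cx': array(319.2317), 'cy': array(203.9596), 'view': array([[-0.9052, -0.4245, -0.0207,  0.4625],
       [ 0.1895, -0.4467,  0.8744, -0.1892],
       [-0.3804,  0.7876,  0.4848, -0.8537],
       [ 0.    ,  0.    ,  0.    ,  1.    ]])}
top {'fx': array(435.9647), 'fy': array(435.9647), 'cx': array(319.4742), 'cy': array(194.7425), 'view': array([[-0.0225, -0.9996,  0.0162, -0.0465],
       [ 0.999 , -0.0219,  0.0389, -0.5155],
       [-0.0386,  0.017 ,  0.9991, -1.0408],
       [ 0.    ,  0.    ,  0.    ,  1.    ]])}
{'t': 0.1, 'joints': array([-1.112 ,  0.1264, -0.0405,  1.4054, -0.    ,  1.5708]), 'joint_velocities': array([-0.0002, -0.0014,  0.0025,  0.0015,  0.0001,  0.0024]), 'effort': array([  0.0006, -43.6905,  35.3605,   0.0137,  -0.    ,  -0.    ]), 'tcp_pos': array([ 0.2324, -0.4704,  0.2526]), 'tcp_rot': array([-0.0007,  0.9738,  0.2274, -0.0002]), 'ft_force': array([0.147 , 0.0468, 0.4515]), 'torque': array([-0.0215, -0.0413, -0.0544]), 'gripper_force': 0.0, 'width': 0.08522522085894912}
```

View pics/side0.png

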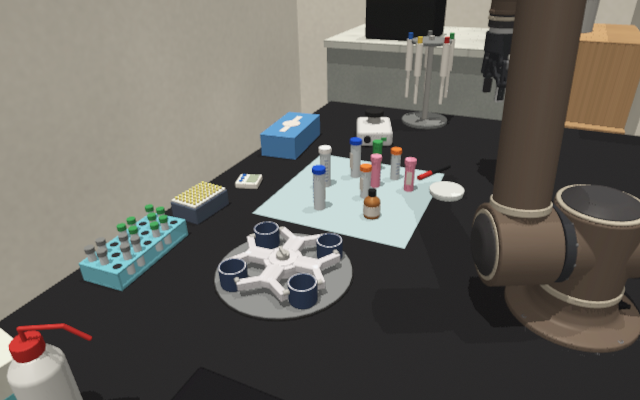

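View pics/top0.png

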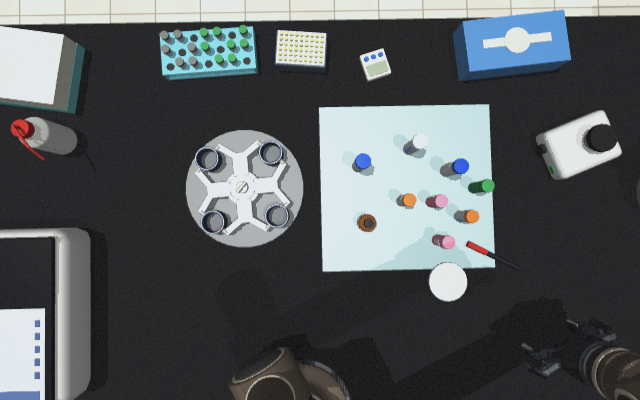

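The side view shows the rotor around (284,272), with blue caps at (319,170) and (356,144) and orange caps at (366,168) and (396,151). In the top view, the rotor is at (243,188), the blue caps at (363,161) and (460,166), the orange caps at (409,200) and (471,216), white at (419,142) and amber at (367,223). The pink and green tubes are decoys.

```bash
cat > h.py <<'E'
from rig import env
import cv2,numpy as np
np.set_printoptions(precision=4,suppress=True)
def ray(m,uv):
    a,b=(uv[0]-float(m["cx"]))/float(m["fx"]),(uv[1]-float(m["cy"]))/float(m["fy"])
    return ray_d(m,np.array([a,-b,-1]))
def ray_d(m,d):
    V=np.array(m["view"]);R=V[:3,:3]
    d=R.T@(d/np.linalg.norm(d)); return -R.T@V[:3,3],d
def wray(m,uv):
    p=np.array([(uv[0]-float(m["cx"]))/float(m["fx"]),(uv[1]-float(m["cy"]))/float(m["fy"])])
    th=np.linalg.norm(p); k=np.sin(th)/th if th>1e-9 else 1
    return ray_d(m,np.array([p[0]*k,-p[1]*k,-np.cos(th)]))
def tri(rs):
    A=np.zeros((3,3));b=np.zeros(3)
    for o,d in rs:
        P=np.eye(3)-np.outer(d,d);A+=P;b+=P@o
    x=np.linalg.solve(A,b)
    return x,[np.linalg.norm((np.eye(3)-np.outer(d,d))@(x-o)) for o,d in rs]
def plane(r,z): o,d=r; return o+d*(z-o[2])/d[2]
HSV={"blue":((108,150,90),(125,255,255)),"orange":((8,140,110),(17,255,255))}
def blobs(im,c,box=None,amin=20):
    h=cv2.cvtColor(im,cv2.COLOR_RGB2HSV);m=cv2.inRange(h,*HSV[c]) if isinstance(c,str) else cv2.inRange(h,*c)
    if box: z=np.zeros_like(m);x0,y0,x1,y1=box;z[y0:y1,x0:x1]=m[y0:y1,x0:x1];m=z
    n,l,s,ce=cv2.connectedComponentsWithStats(m)
    return [(ce[i],s[i]) for i in range(1,n) if s[i][4]>=amin]
E
python3 - <<'E'
from h import *
T=np.load("pics/top0.npy");S=np.load("pics/side0.npy");mt=env.camera_model("top");ms=env.camera_model("side")
bx={"top":(320,105,495,270),"side":(260,125,445,235)}
for c in HSV:
    a=blobs(T,c,bx["top"]);b=blobs(S,c,bx["side"])
    print(c,[(x[0],x[1][4]) for x in a],[(x[0],x[1]) for x in b])
    for i in a:
        for j in b:
            p,e=tri([ray(mt,i[0]),ray(ms,j[0])])
            if max(e)<.015: print("  ",i[0],j[0],p,e)
for n,im,y0,x0 in(("t",T,120,180),("s",S,215,210)):
    c=im[y0:y0+135,x0:x0+150] if n=="t" else im[y0:y0+105,x0:x0+150]
    cv2.imwrite(f"pics/rot_{n}.png",cv2.resize(c,None,fx=5,fy=5,interpolation=cv2.INTER_CUBIC)[:600,:,::-1])
E
```

```text
blue [(array([362.7198, 160.9231]), np.int32(182)), (array([460.2872, 165.9282]), np.int32(195))] [(array([354.95  , 140.6125]), array([350, 137,  12,   8,  80], dtype=int32)), (array([318.2843, 169.5882]), array([312, 165,  13,  10, 102], dtype=int32))]
   [362.7198 160.9231] [318.2843 169.5882] [ 0.5827 -0.1528  0.1099] [np.float64(2.454377150099726e-06), np.float64(2.454377150147226e-06)]
   [460.2872 165.9282] [354.95   140.6125] [ 0.5675 -0.3665  0.112 ] [np.float64(0.000579735635746864), np.float64(0.0005797356357469633)]
orange [(array([408.6618, 199.7206]), np.int32(136)), (array([471.4345, 216.1793]), np.int32(145)), (array([366.062 , 222.7984]), np.int32(129))] [(array([396.0714, 150.3095]), array([391, 146,  11,   9,  84], dtype=int32)), (array([365.5432, 167.4938]), array([360, 164,  12,   8,  81], dtype=int32)), (array([371.3109, 201.3782]), array([364, 196,  15,  11, 119], dtype=int32))]
   [408.6618 199.7206] [365.5432 167.4938] [ 0.4956 -0.2564  0.0872] [np.float64(0.00031900962625977503), np.float64(0.0003190096262598274)]
   [408.6618 199.7206] [371.3109 201.3782] [ 0.4922 -0.2841 -0.0274] [np.float64(0.0067553980208786835), np.float64(0.006755398020878671)]
   [471.4345 216.1793] [396.0714 150.3095] [ 0.4555 -0.3961  0.0885] [np.float64(0.0004199836031330042), np.float64(0.00041998360313310923)]
   [366.062  222.7984] [365.5432 167.4938] [ 0.4527 -0.151   0.1393] [np.float64(0.005174826706603498), np.float64(0.005174826706603539)]
   [366.062  222.7984] [371.3109 201.3782] [ 0.4453 -0.1647  0.0431] [np.float64(4.7257900643260836e-05), np.float64(4.7257900643241266e-05)]
```

View pics/rot_s.png

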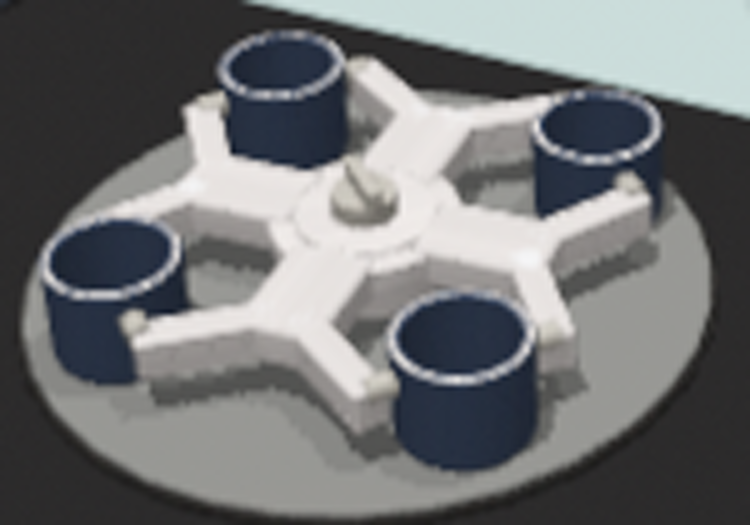

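View pics/rot_t.png

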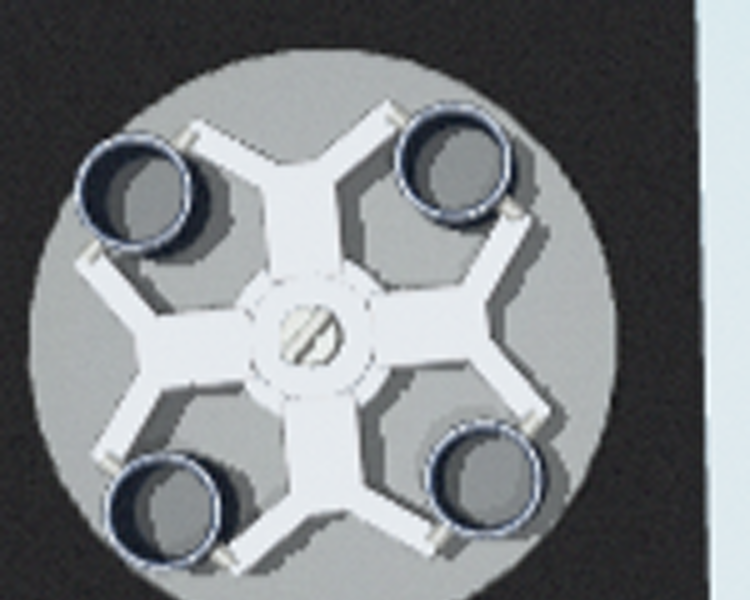

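The rotor crops show the four rims clearly. Top-crop centres: A (134,192), B (455,163), C (485,477), D (165,511). Side-crop matches: A (113,257), B (283,67), C (598,127), D (462,338).

```bash
python3 - <<'E'
from h import *
mt=env.camera_model("top");ms=env.camera_model("side")
t=dict(A=(134,192),B=(455,163),C=(485,477),D=(165,511));s=dict(A=(113,257),B=(283,67),C=(598,127),D=(462,338))
P={}
for k in t:
    f=lambda p,x,y:((p[0]+.5)/5-.5+x,(p[1]+.5)/5-.5+y)
    P[k],e=tri([ray(mt,f(t[k],180,120)),ray(ms,f(s[k],210,215))]);print(k,P[k],np.array(e))
h=np.mean(list(P.values()),0);print("hub",h)
for k in P:
    d=P[k]-h;print(k,np.linalg.norm(d[:2]),np.degrees(np.arctan2(d[1],d[0])))
# joint hypotenuse
a=np.mean([np.degrees(np.arctan2(*(P[k]-h)[1::-1]))-o for k,o in zip("ABCD",(0,-90,-180,-270))] ) if 0 else None
E
```

```text
A [0.6035 0.2027 0.0502] [0.0003 0.0003]
B [0.6145 0.0542 0.0498] [0.0002 0.0002]
C [0.4674 0.0426 0.0494] [0.0008 0.0008]
D [0.4558 0.1908 0.0488] [0. 0.]
hub [0.5353 0.1226 0.0496]
A 0.10520850606002037 49.58680167587372
B 0.10461463770884682 -40.804274277384884
C 0.1048864845555957 -130.33999318009745
D 0.10474694445353135 139.37241236099095
```

The measured geometry fits the text: rims at z ≈ 0.050, buckets 105 mm from the hub and 90° apart, and cap heights about right. First I turn the tool so its y lies along world x.

```bash
python3 -m crank '0.06 0 0 0 0 0 -10.6; 0.06 0 0 0 0 0 -10.6; 0.06 0 0 0 0 0 -10.6; 0.06 0 0 0 0 0 -10.6; 0.06 0 0 0 0 0 -10.6; 0.06 0 0 0 0 0 -10.6; 0.06 0 0 0 0 0 0'
```

```text
t: 0.98
tcp_pos: [0.2324, -0.4705, 0.2529]
tcp_rot: [-0.0, 0.709, 0.706, 0.0]
ft_force: [0.1, -0.1, -0.2]
width: 0.0599
gripper_force: 0.0
```

```bash
python3 -m crank '0.06 0.015 0.045 0 0 0 0; 0.06 0.015 0.045 0 0 0 0; 0.06 0.015 0.045 0 0 0 0; 0.06 0.015 0.045 0 0 0 0; 0.06 0.0145 0.043 0 0 0 0; 0.06 0 0 0.04 0 0 0; 0.06 0 0 0.0 0 0 0' && python3 - <<'E'
from h import *
m=env.camera_model("wrist");im=env.snapshot("wrist");cv2.imwrite("pics/w1.png",im[:,:,::-1])
print({k:np.array(v) for k,v in m.items()})
for c in HSV:
  for p,s in blobs(im,c,amin=60): print(c,p,s,plane(wray(m,p),.093 if c=="orange" else .116))
E
```

```text
t: 1.85
tcp_pos: [0.4547, -0.3951, 0.2099]
tcp_rot: [-0.003, 0.708, 0.706, -0.0]
ft_force: [-0.9, -0.2, -0.3]
width: 0.0599
gripper_force: 0.0
{'fx': array(309.7069), 'fy': array(309.7069), 'cx': array(322.3556), 'cy': array(196.1262), 'view': array([[ 1.    , -0.0038, -0.0051, -0.4552],
       [ 0.0021,  0.9524, -0.3047,  0.3999],
       [ 0.006 ,  0.3047,  0.9524, -0.2204],
       [ 0.    ,  0.    ,  0.    ,  1.    ]])}
blue [466.8164 171.1993] [ 445  150   42   44 1345] [ 0.5642 -0.3641  0.116 ]
orange [376.1367  26.3394] [ 356    8   40   38 1090] [ 0.4952 -0.2568  0.093 ]
orange [324.6713 197.6611] [ 307  179   36   38 1086] [ 0.456  -0.3924  0.093 ]
```

View pics/w1.png

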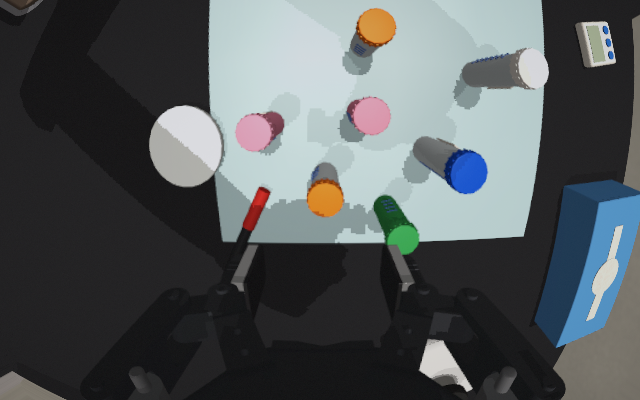

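The wrist view agrees to within about 3 mm. Orange_2's cap is at (325,198), central under the jaws, and the green decoy at (402,238) is off to one side, so I narrow the jaws to stay clear of it. Then I descend and grip.

```bash
python3 -m crank '0.05 0 0.001 0.04 0 0 0; 0.05 0 0 0.04 0 0 0; 0.05 0 0 0.03 0 0 0; 0.05 0 0 0.02 0 0 0; 0.05 0 0 0 0 0 0; 0.02 0 0 0 0 0 0; 0.02 0 0 0 0 0 0; 0.02 0 0 0 0 0 0'; python3 -m crank '0.02 0 0 0 0 0 0; 0.02 0 0 -0.01 0 0 0; 0.02 0 0 -0.02 0 0 0; 0.02 0 0 -0.03 0 0 0; 0.02 0 0 -0.035 0 0 0; 0.02 0 0 -0.035 0 0 0; 0.02 0 0 -0.02 0 0 0; 0.02 0 0 0 0 0 0'
```

```text
t: 2.9
tcp_pos: [0.4573, -0.3976, 0.0856]
tcp_rot: [0.002, 0.708, 0.706, -0.0]
ft_force: [-2.3, -0.4, 7.5]
width: 0.0283
gripper_force: 59.0
t: 3.9
tcp_pos: [0.4574, -0.3971, 0.2357]
tcp_rot: [0.002, 0.708, 0.706, 0.0]
ft_force: [0.7, -0.8, -0.5]
width: 0.0279
gripper_force: 59.1
```

```bash
python3 -m crank '0.02 0.02 0 0 0 0 0; 0.02 0.04 0 0 0 0 0; 0.02 0.045 0 0 0 0 0; 0.02 0.045 0 0 0 0 0; 0.02 0.045 0 0 0 0 0; 0.02 0.045 0 0 0 0 0; 0.02 0.045 0 0 0 0 0; 0.02 0.045 0 0 0 0 0'; python3 -m crank '0.02 0.045 0 0 0 0 0; 0.02 0.045 0 0 0 0 0; 0.02 0.045 0 0 0 0 0; 0.02 0.045 0 0 0 0 0; 0.02 0.04 0 0 0 0 0; 0.02 0.026 0 0 0 0 0; 0.02 0.012 0 0 0 0 0; 0.02 0 0 0 0 0 0' && python3 - <<'E'
from h import *
a=env.snapshot("side");b=env.snapshot("top");print(env.state()["tcp_pos"],env.state()["joints"])
cv2.imwrite("pics/s2.png",cv2.resize(a[80:350,180:480],None,fx=2,fy=2)[:,:,::-1])
A=blobs(a,"orange",(180,80,480,300));B=blobs(b,"orange",(150,100,320,260),8)
print([(x[0],x[1]) for x in A],[(x[0],x[1]) for x in B])
E
```

```text
t: 4.9
tcp_pos: [0.4559, -0.0643, 0.232]
tcp_rot: [-0.001, 0.708, 0.707, -0.0]
ft_force: [0.8, 0.6, -1.0]
width: 0.0283
gripper_force: 59.1
t: 5.9
tcp_pos: [0.457, 0.1916, 0.2326]
tcp_rot: [-0.0, 0.707, 0.707, -0.001]
ft_force: [0.9, -0.2, -0.1]
width: 0.0281
gripper_force: 59.1
[0.4574 0.1907 0.233 ] [ 0.3952  0.0715 -0.1444  1.3557 -0.0002  1.9683]
[(array([365.5432, 167.4938]), array([360, 164,  12,   8,  81], dtype=int32)), (array([294.7351, 194.4432]), array([287, 188,  16,  14, 185], dtype=int32)), (array([371.3109, 201.3782]), array([364, 196,  15,  11, 119], dtype=int32))] [(array([195.381 , 222.7619]), array([194, 217,   4,  12,  21], dtype=int32))]
```

View pics/s2.png

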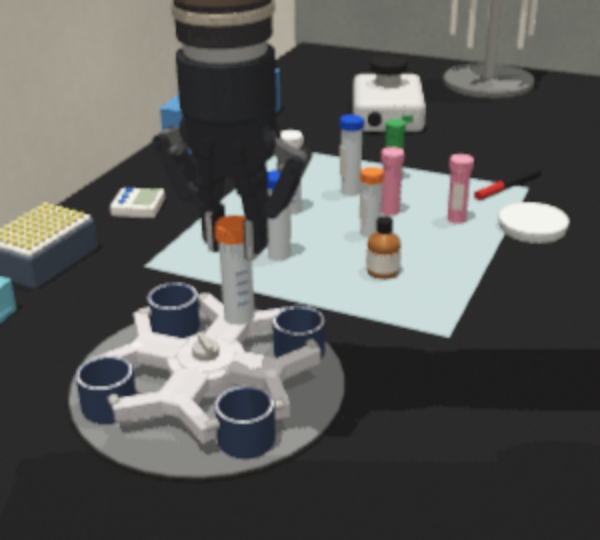

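The side view shows orange_2 held upright above the rotor, with its cap at (294,194) and its foot near (299,239).

```bash
python3 - <<'E'
from h import *
m=env.camera_model("side")
print(plane(ray(m,(294.7,194.4)),.2326),plane(ray(m,(299,237.5)),.1475))
E
python3 -m crank '0.02 0 0 0.02 0 0 0; 0.02 0 -0.001 0.03 0 0 0; 0.02 0 0 0.025 0 0 0; 0.02 0 0 0.02 0 0 0; 0.02 0 0 0.015 0 0 0; 0.02 0 0 0 0 0 0'
```

```text
[0.461  0.1916 0.2326] [0.4573 0.1909 0.1475]
t: 6.75
tcp_pos: [0.4563, 0.1905, 0.1224]
tcp_rot: [-0.0, 0.708, 0.706, -0.001]
ft_force: [-0.4, -1.4, 0.1]
width: 0.0284
gripper_force: 59.1
```

```bash
python3 -m crank '0.02 0 0 0.012 0 0 0; 0.02 0 0 0.006 0 0 0; 0.02 0 0 0.003 0 0 0; 0.02 0 0 0 0 0 0'; python3 -m crank '0.02 0 0 0.003 0 0 0; 0.02 0 0 0 0 0 0'
```

```text
t: 7.25
tcp_pos: [0.4567, 0.1914, 0.1022]
tcp_rot: [-0.0, 0.708, 0.706, -0.0]
ft_force: [0.1, -0.5, 0.3]
width: 0.0284
gripper_force: 59.1
t: 7.5
tcp_pos: [0.4567, 0.1914, 0.0992]
tcp_rot: [-0.0, 0.708, 0.706, -0.0]
ft_force: [0.8, -0.3, -0.4]
width: 0.0281
gripper_force: 59.1
```

```bash
python3 -m crank '0.02 0 0 0.002 0 0 0; 0.02 0 0 0 0 0 0'; python3 -m crank '0.02 0 0 0.002 0 0 0; 0.02 0 0 0 0 0 0'
```

```text
t: 7.75
tcp_pos: [0.4569, 0.1914, 0.0973]
tcp_rot: [0.0, 0.708, 0.706, 0.0]
ft_force: [-0.2, -0.6, 0.2]
width: 0.0281
gripper_force: 59.1
t: 8.0
tcp_pos: [0.4573, 0.1918, 0.0972]
tcp_rot: [0.0, 0.708, 0.706, 0.001]
ft_force: [-3.2, -0.1, 13.2]
width: 0.0279
gripper_force: 60.0
```

Orange_2 touched the bucket floor at TCP z ≈ 0.097, as expected, so I release it, go up and head for blue_1.

```bash
python3 -m crank '0.05 0 0 0 0 0 0; 0.05 0 0 0 0 0 0; 0.05 0 0 -0.02 0 0 0; 0.05 0 0 -0.04 0 0 0; 0.05 0 0 -0.04 0 0 0; 0.06 -0.02 0.008 -0.02 0 0 0; 0.06 -0.045 0.017 0 0 0 0; 0.06 -0.045 0.017 0 0 0 0'; python3 -m crank '0.06 -0.05 0.018 0 0 0 0; 0.06 -0.05 0.018 0 0 0 0; 0.06 -0.05 0.018 0 0 0 0; 0.06 -0.045 0.017 0 0 0 0; 0.06 -0.03 0.01 0 0 0 0; 0.06 -0.01 0.003 0 0 0 0; 0.06 0 0 0 0 0 0' && python3 - <<'E'
from h import *
m=env.camera_model("wrist");im=env.snapshot("wrist")
for p,s in blobs(im,"blue",amin=200): print(p,s[4],plane(wray(m,p),.116))
a=env.snapshot("side");b=env.snapshot("top");cv2.imwrite("pics/s3.png",cv2.resize(np.hstack([a[200:330,200:360],b[120:250,180:310]]),None,fx=2.7,fy=2.7)[:,:,::-1])
A=blobs(a,"orange",(210,200,362,300),10);B=blobs(b,"orange",(180,120,310,250),10)
print(A,B)
if A and B: print(tri([ray(env.camera_model("side"),A[0][0]),ray(env.camera_model("top"),B[0][0])]))
E
```

```text
t: 9.0
tcp_pos: [0.4991, 0.0804, 0.2154]
tcp_rot: [0.0, 0.707, 0.707, 0.0]
ft_force: [1.0, 0.1, -0.6]
width: 0.0602
gripper_force: 0.0
t: 9.88
tcp_pos: [0.582, -0.154, 0.2148]
tcp_rot: [-0.001, 0.708, 0.706, -0.0]
ft_force: [-1.1, 0.0, 0.4]
width: 0.0602
gripper_force: 0.0
[323.7649 201.0856] 1578 [ 0.583  -0.1484  0.116 ]
[(array([300.0773, 261.1907]), array([292, 254,  16,  15, 194], dtype=int32))] [(array([205.9084, 222.5267]), array([200, 216,  14,  14, 131], dtype=int32))]
(array([0.4556, 0.194 , 0.099 ]), [np.float64(0.00016201054301276033), np.float64(0.00016201054301280538)])
```

View pics/s3.png

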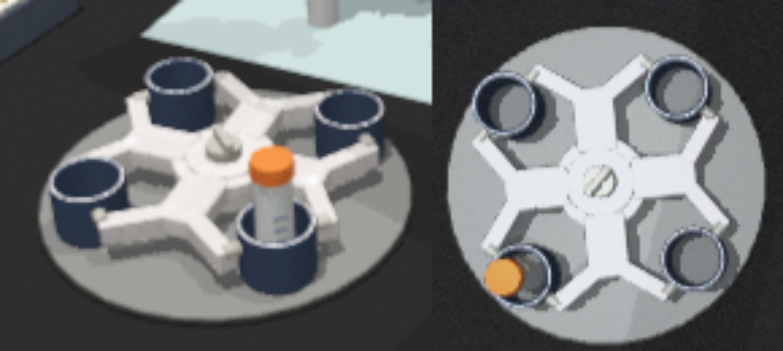

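Orange_2 stands upright in bucket D, with its cap at (300,261) side and (206,222) top, 3 mm off axis. Now I grasp blue_1.

```bash
python3 -m crank '0.055 0.0015 0 0.04 0 0 0; 0.055 0 0 0.04 0 0 0; 0.055 0 0 0.025 0 0 0; 0.055 0 0 0.008 0 0 0; 0.055 0 0 0 0 0 0; 0.02 0 0 0 0 0 0; 0.02 0 0 0 0 0 0; 0.02 0 0 0 0 0 0'; python3 -m crank '0.02 0 0 0 0 0 0; 0.02 0 0 -0.01 0 0 0; 0.02 0 0 -0.025 0 0 0; 0.02 0 0 -0.035 0 0 0; 0.02 0 0 -0.035 0 0 0; 0.02 0 0 -0.03 0 0 0; 0.02 0 0 -0.015 0 0 0; 0.02 0 0 0 0 0 0'
```

```text
t: 11.02
tcp_pos: [0.5831, -0.1526, 0.1041]
tcp_rot: [0.001, 0.708, 0.706, 0.001]
ft_force: [-0.5, 0.5, 6.5]
width: 0.0326
gripper_force: 59.1
t: 12.02
tcp_pos: [0.5825, -0.1525, 0.2531]
tcp_rot: [0.001, 0.708, 0.706, 0.0]
ft_force: [-0.3, -1.5, -0.4]
width: 0.0323
gripper_force: 59.5
```

```bash
python3 -m crank '0.02 0.015 0.001 0 0 0 0; 0.02 0.03 0.002 0 0 0 0; 0.02 0.045 0.003 0 0 0 0; 0.02 0.045 0.003 0 0 0 0; 0.02 0.045 0.003 0 0 0 0; 0.02 0.045 0.003 0 0 0 0; 0.02 0.045 0.003 0 0 0 0; 0.02 0.04 0.002 0 0 0 0'; python3 -m crank '0.02 0.03 0.001 0 0 0 0; 0.02 0.012 0 0 0 0 0; 0.02 0.003 0 0 0 0 0; 0.02 0 0 0.02 0 0 0; 0.02 0 0 0.03 0 0 0; 0.02 0 0 0.02 0 0 0; 0.02 0 0 0.01 0 0 0; 0.02 0 0 0 0 0 0'; python3 - <<'E'
from h import *
a=env.snapshot("side");cv2.imwrite("pics/s4.png",cv2.resize(a[130:330,170:400],None,fx=2.6,fy=2.6)[:,:,::-1])
E
```

```text
t: 13.02
tcp_pos: [0.6017, 0.1601, 0.2505]
tcp_rot: [-0.001, 0.707, 0.707, -0.001]
ft_force: [-1.0, 0.4, -0.7]
width: 0.0323
gripper_force: 59.5
t: 14.02
tcp_pos: [0.6036, 0.2017, 0.1719]
tcp_rot: [-0.0, 0.708, 0.706, -0.001]
ft_force: [0.4, -0.4, -0.5]
width: 0.0321
gripper_force: 59.5
```

View pics/s4.png

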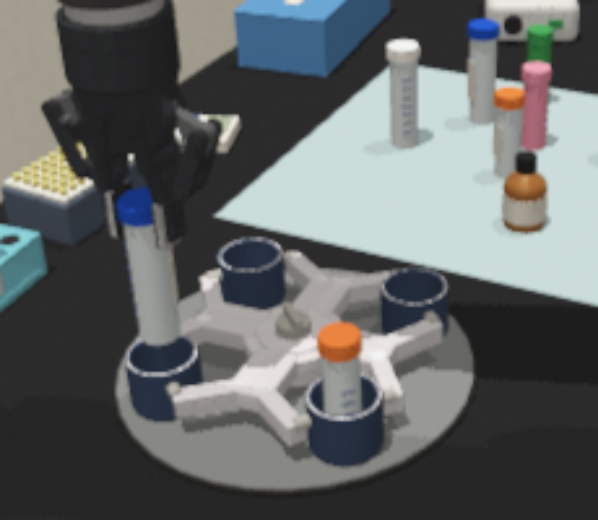

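Blue_1 is held just above bucket A: foot around (160,340) in the crop, rim at (164,362). I lower it.

```bash
python3 -m crank '0.02 0.001 0 0.015 0 0 0; 0.02 0 0 0.02 0 0 0; 0.02 0 0 0.01 0 0 0; 0.02 0 0 0.005 0 0 0; 0.02 0 0 0 0 0 0'; python3 -m crank '0.02 0 0 0.003 0 0 0; 0.02 0 0 0.0 0 0 0'; python3 -m crank '0.02 0 0 0.002 0 0 0; 0.02 0 0 0.0 0 0 0'
```

```text
t: 14.7
tcp_pos: [0.6038, 0.2036, 0.1223]
tcp_rot: [-0.0, 0.708, 0.706, -0.0]
ft_force: [0.5, 0.3, 0.1]
width: 0.0324
gripper_force: 59.5
t: 14.95
tcp_pos: [0.6039, 0.2036, 0.1195]
tcp_rot: [0.0, 0.708, 0.706, 0.0]
ft_force: [0.2, 0.7, -0.8]
width: 0.0326
gripper_force: 59.5
t: 15.2
tcp_pos: [0.6038, 0.2035, 0.1172]
tcp_rot: [-0.0, 0.708, 0.706, -0.0]
ft_force: [0.7, -0.9, -0.1]
width: 0.032
gripper_force: 59.5
```

```bash
python3 -m crank '0.02 0 0 0.0015 0 0 0; 0.02 0 0 0.0 0 0 0';python3 -m crank '0.02 0 0 0.001 0 0 0; 0.02 0 0 0.0 0 0 0'
```

```text
t: 15.45
tcp_pos: [0.6038, 0.2036, 0.1158]
tcp_rot: [0.0, 0.708, 0.706, 0.0]
ft_force: [0.4, 0.2, -1.0]
width: 0.0326
gripper_force: 59.6
t: 15.7
tcp_pos: [0.604, 0.2037, 0.1157]
tcp_rot: [0.0, 0.708, 0.706, 0.001]
ft_force: [-1.1, -0.1, 5.4]
width: 0.0321
gripper_force: 59.9
```

```bash
python3 -m crank '0.055 0 0 0 0 0 0; 0.055 0 0 0 0 0 0; 0.055 0 0 -0.02 0 0 0; 0.055 0 0 -0.04 0 0 0; 0.055 0 0 -0.04 0 0 0; 0.06 -0.02 -0.005 -0.015 0 0 0; 0.06 -0.045 -0.01 0 0 0 0; 0.06 -0.05 -0.0115 0 0 0 0'; python3 -m crank '0.06 -0.055 -0.013 0 0 0 0; 0.06 -0.055 -0.013 0 0 0 0; 0.06 -0.055 -0.013 0 0 0 0; 0.06 -0.055 -0.013 0 0 0 0; 0.06 -0.055 -0.013 0 0 0 0; 0.06 -0.045 -0.01 0 0 0 0; 0.06 -0.025 -0.007 0 0 0 0; 0.06 0 0 0 0 0 0' && python3 - <<'E'
from h import *
m=env.camera_model("wrist");im=env.snapshot("wrist")
for p,s in blobs(im,"orange",amin=200): print(p,s[4],plane(wray(m,p),.093))
a=env.snapshot("side");b=env.snapshot("top")
A=blobs(a,"blue",(210,180,300,280),30);B=blobs(b,"blue",(180,120,310,250),30)
print(A,B)
for i in A:
  for j in B: print(tri([ray(env.camera_model("side"),i[0]),ray(env.camera_model("top"),j[0])]))
E
```

```text
t: 16.7
tcp_pos: [0.5763, 0.087, 0.2288]
tcp_rot: [-0.0, 0.707, 0.707, -0.001]
ft_force: [1.2, -1.0, -0.4]
width: 0.0599
gripper_force: 0.0
t: 17.7
tcp_pos: [0.4928, -0.2581, 0.2286]
tcp_rot: [-0.001, 0.709, 0.705, -0.0]
ft_force: [-0.2, 0.6, -0.0]
width: 0.0602
gripper_force: 0.0
[276.7945  86.8497] 725 [ 0.4561 -0.1671  0.093 ]
[326.3046 187.6901] 939 [ 0.496 -0.253  0.093]
[(array([227.0449, 235.0857]), array([218, 228,  20,  15, 245], dtype=int32))] [(array([197.7062, 153.6351]), array([190, 146,  17,  17, 211], dtype=int32))]
(array([0.6042, 0.2039, 0.1227]), [np.float64(9.17375093464074e-05), np.float64(9.173750934601798e-05)])
```

Blue_1 is seated, with its cap triangulated at (0.604, 0.204, 0.123). Next is orange_1.

```bash
python3 -m crank '0.05 0.002 0.0025 0.04 0 0 0; 0.05 0 0 0.045 0 0 0; 0.05 0 0 0.035 0 0 0; 0.05 0 0 0.02 0 0 0; 0.05 0 0 0.004 0 0 0; 0.02 0 0 0 0 0 0; 0.02 0 0 0 0 0 0; 0.02 0 0 0 0 0 0'; python3 -m crank '0.02 0 0 0 0 0 0; 0.02 0 0 -0.01 0 0 0; 0.02 0 0 -0.025 0 0 0; 0.02 0 0 -0.035 0 0 0; 0.02 0 0 -0.035 0 0 0; 0.02 0 0 -0.03 0 0 0; 0.02 0 0 -0.015 0 0 0; 0.02 0 0 0 0 0 0'
```

```text
t: 18.85
tcp_pos: [0.4975, -0.2544, 0.0868]
tcp_rot: [0.001, 0.708, 0.706, 0.0]
ft_force: [0.2, 0.2, 1.5]
width: 0.028
gripper_force: 59.2
t: 19.85
tcp_pos: [0.4973, -0.2544, 0.2366]
tcp_rot: [0.001, 0.708, 0.706, 0.0]
ft_force: [0.3, -0.1, -0.8]
width: 0.0282
gripper_force: 59.1
```

```bash
python3 -m crank '0.02 0.015 0.006 0 0 0 0; 0.02 0.03 0.011 0 0 0 0; 0.02 0.045 0.017 0 0 0 0; 0.02 0.045 0.017 0 0 0 0; 0.02 0.045 0.017 0 0 0 0; 0.02 0.045 0.017 0 0 0 0; 0.02 0.045 0.017 0 0 0 0; 0.02 0.03 0.011 0 0 0 0'; python3 -m crank '0.02 0.009 0.004 0 0 0 0; 0.02 0 0 0.01 0 0 0; 0.02 0 0 0.03 0 0 0; 0.02 0 0 0.025 0 0 0; 0.02 0 0 0.01 0 0 0; 0.02 0 0 0 0 0 0'; python3 - <<'E'
from h import *
a=env.snapshot("side");cv2.imwrite("pics/s5.png",cv2.resize(a[130:330,170:400],None,fx=2.6,fy=2.6)[:,:,::-1])
E
```

```text
t: 20.85
tcp_pos: [0.6102, 0.0487, 0.2339]
tcp_rot: [-0.001, 0.707, 0.707, -0.001]
ft_force: [0.5, -0.2, -0.2]
width: 0.028
gripper_force: 59.1
t: 21.6
tcp_pos: [0.6138, 0.0537, 0.1601]
tcp_rot: [-0.0, 0.708, 0.706, -0.001]
ft_force: [0.3, -0.2, -0.4]
width: 0.0281
gripper_force: 59.2
```

View pics/s5.png

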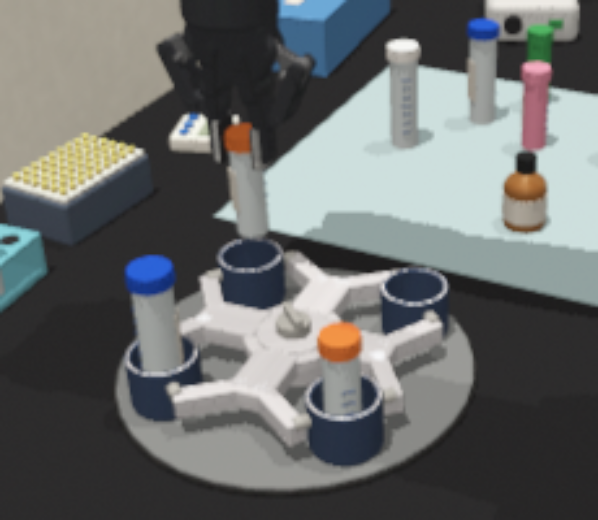

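Blue_1 stands in A and orange_2 in D. Orange_1 hangs over bucket B, with its foot at (252,232) in the crop and the rim at (251,262). I lower it.

```bash
python3 -m crank '0.02 0.001 0 0.015 0 0 0; 0.02 0 0 0.02 0 0 0; 0.02 0 0 0.014 0 0 0; 0.02 0 0 0.006 0 0 0; 0.02 0 0 0.003 0 0 0; 0.02 0 0 0 0 0 0'; python3 -m crank '0.02 0 0 0.002 0 0 0; 0.02 0 0 0.0 0 0 0'; python3 -m crank '0.02 0 0 0.002 0 0 0; 0.02 0 0 0.0 0 0 0'
```

```text
t: 22.4
tcp_pos: [0.6148, 0.0556, 0.1031]
tcp_rot: [0.0, 0.708, 0.706, 0.0]
ft_force: [0.0, 0.2, -1.4]
width: 0.0281
gripper_force: 59.2
t: 22.65
tcp_pos: [0.6147, 0.0555, 0.101]
tcp_rot: [0.0, 0.708, 0.706, 0.0]
ft_force: [0.7, 0.3, -0.8]
width: 0.0281
gripper_force: 59.2
t: 22.9
tcp_pos: [0.6145, 0.0556, 0.0987]
tcp_rot: [-0.0, 0.708, 0.706, -0.0]
ft_force: [0.8, 0.2, -0.8]
width: 0.0283
gripper_force: 59.2
```

```bash
python3 -m crank '0.02 0 0 0.001 0 0 0; 0.02 0 0 0.0 0 0 0';python3 -m crank '0.02 0 0 0.001 0 0 0; 0.02 0 0 0.0 0 0 0'
```

```text
t: 23.15
tcp_pos: [0.6146, 0.0556, 0.0983]
tcp_rot: [0.0, 0.708, 0.706, 0.0]
ft_force: [-1.0, -0.6, 4.0]
width: 0.0279
gripper_force: 59.4
t: 23.4
tcp_pos: [0.6148, 0.0556, 0.0983]
tcp_rot: [0.0, 0.708, 0.706, 0.001]
ft_force: [-3.3, 0.4, 9.5]
width: 0.0283
gripper_force: 59.9
```

```bash
python3 -m crank '0.05 0 0 0 0 0 0; 0.05 0 0 0 0 0 0; 0.05 0 0 -0.02 0 0 0; 0.05 0 0 -0.04 0 0 0; 0.05 0 0 -0.045 0 0 0; 0.06 -0.02 -0.002 -0.025 0 0 0; 0.06 -0.045 -0.005 0 0 0 0; 0.06 -0.05 -0.006 0 0 0 0'; python3 -m crank '0.06 -0.055 -0.006 0 0 0 0; 0.06 -0.055 -0.006 0 0 0 0; 0.06 -0.055 -0.006 0 0 0 0; 0.06 -0.055 -0.006 0 0 0 0; 0.06 -0.05 -0.006 0 0 0 0; 0.06 -0.03 -0.004 0 0 0 0; 0.06 -0.007 0 0 0 0 0; 0.06 0 0 0 0 0 0' && python3 - <<'E'
from h import *
m=env.camera_model("wrist");im=env.snapshot("wrist")
for p,s in blobs(im,"blue",amin=200): print(p,s[4],plane(wray(m,p),.116))
a=env.snapshot("side");b=env.snapshot("top")
A=blobs(a,"orange",(210,180,310,245),30);B=blobs(b,"orange",(240,120,310,185),30)
print(A,B)
for i in A:
  for j in B: print(tri([ray(env.camera_model("side"),i[0]),ray(env.camera_model("top"),j[0])]))
E
```

```text
t: 24.4
tcp_pos: [0.6015, -0.0601, 0.2269]
tcp_rot: [0.0, 0.707, 0.707, 0.0]
ft_force: [0.9, -0.3, -0.4]
width: 0.0598
gripper_force: 0.0
t: 25.4
tcp_pos: [0.5667, -0.3663, 0.2262]
tcp_rot: [-0.0, 0.708, 0.706, 0.0]
ft_force: [-0.2, 0.1, -0.1]
width: 0.0601
gripper_force: 0.0
[323.1968 199.423 ] 1423 [ 0.5674 -0.3633  0.116 ]
[(array([264.7937, 208.4603]), array([258, 203,  14,  12, 126], dtype=int32))] [(array([269.5664, 148.5398]), array([263, 143,  13,  14, 113], dtype=int32))]
(array([0.6156, 0.0517, 0.0982]), [np.float64(0.0001847473849666026), np.float64(0.0001847473849666644)])
```

Orange_1 is seated, with its cap at (0.616, 0.052, 0.098), 2 mm off axis. I'm centred over blue_2 and grasp it.

```bash
python3 -m crank '0.055 0.001 0 0.04 0 0 0; 0.055 0 0 0.045 0 0 0; 0.055 0 0 0.03 0 0 0; 0.055 0 0 0.01 0 0 0; 0.055 0 0 0 0 0 0; 0.02 0 0 0 0 0 0; 0.02 0 0 0 0 0 0; 0.02 0 0 0 0 0 0'; python3 -m crank '0.02 0 0 0 0 0 0; 0.02 0 0 -0.01 0 0 0; 0.02 0 0 -0.025 0 0 0; 0.02 0 0 -0.035 0 0 0; 0.02 0 0 -0.035 0 0 0; 0.02 0 0 -0.03 0 0 0; 0.02 0 0 -0.015 0 0 0; 0.02 0 0 0 0 0 0'
```

```text
t: 26.55
tcp_pos: [0.5677, -0.366, 0.1039]
tcp_rot: [0.002, 0.708, 0.706, 0.0]
ft_force: [-0.2, 1.0, 6.5]
width: 0.0323
gripper_force: 59.2
t: 27.55
tcp_pos: [0.567, -0.3656, 0.2526]
tcp_rot: [0.001, 0.708, 0.706, 0.0]
ft_force: [-0.3, -0.6, -0.2]
width: 0.0325
gripper_force: 59.5
```

```bash
python3 -m crank '0.02 0.015 -0.004 0 0 0 0; 0.02 0.035 -0.009 0 0 0 0; 0.02 0.05 -0.012 0 0 0 0; 0.02 0.05 -0.012 0 0 0 0; 0.02 0.05 -0.012 0 0 0 0; 0.02 0.05 -0.012 0 0 0 0; 0.02 0.05 -0.012 0 0 0 0; 0.02 0.05 -0.012 0 0 0 0'; python3 -m crank '0.02 0.04 -0.01 0 0 0 0; 0.02 0.018 -0.005 0 0 0 0; 0.02 0 0 0.01 0 0 0; 0.02 0 0 0.03 0 0 0; 0.02 0 0 0.03 0 0 0; 0.02 0 0 0.01 0 0 0; 0.02 0 0 0 0 0 0'; python3 - <<'E'
from h import *
a=env.snapshot("side");cv2.imwrite("pics/s6.png",cv2.resize(a[130:330,170:400],None,fx=2.6,fy=2.6)[:,:,::-1])
E
```

```text
t: 28.55
tcp_pos: [0.4803, -0.0131, 0.2503]
tcp_rot: [-0.001, 0.708, 0.706, -0.001]
ft_force: [0.3, -0.0, -0.4]
width: 0.0322
gripper_force: 59.5
t: 29.42
tcp_pos: [0.4668, 0.0424, 0.171]
tcp_rot: [-0.001, 0.708, 0.706, -0.001]
ft_force: [-0.6, 1.0, -0.9]
width: 0.0325
gripper_force: 59.6
```

View pics/s6.png

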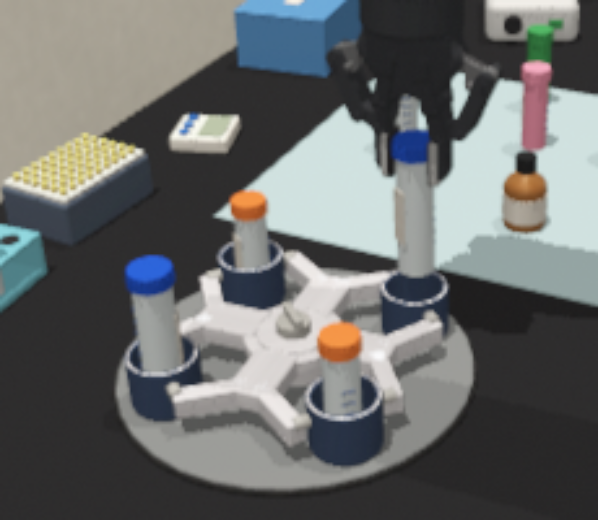

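Three tubes are seated. Blue_2 hangs over bucket C, with its foot at (416,273) in the crop and the rim at (415,295). I lower it.

```bash
python3 -m crank '0.02 0 0 0.015 0 0 0; 0.02 0 0 0.02 0 0 0; 0.02 0 0 0.01 0 0 0; 0.02 0 0 0.005 0 0 0; 0.02 0 0 0.003 0 0 0; 0.02 0 0 0 0 0 0'; python3 -m crank '0.02 0 0 0.002 0 0 0; 0.02 0 0 0.0 0 0 0'; python3 -m crank '0.02 0 0 0.001 0 0 0; 0.02 0 0 0.0 0 0 0'
```

```text
t: 30.22
tcp_pos: [0.4677, 0.0429, 0.119]
tcp_rot: [0.0, 0.708, 0.706, 0.0]
ft_force: [-0.4, -0.5, -1.0]
width: 0.0322
gripper_force: 59.6
t: 30.48
tcp_pos: [0.4676, 0.0428, 0.1169]
tcp_rot: [0.0, 0.708, 0.706, 0.0]
ft_force: [0.3, 0.3, -1.1]
width: 0.0319
gripper_force: 59.6
t: 30.72
tcp_pos: [0.4675, 0.0429, 0.1158]
tcp_rot: [-0.0, 0.708, 0.706, -0.0]
ft_force: [-0.6, 0.9, -0.7]
width: 0.0321
gripper_force: 59.6
```

```bash
python3 -m crank '0.02 0 0 0.001 0 0 0; 0.02 0 0 0.0 0 0 0';python3 -m crank '0.02 0 0 0.001 0 0 0; 0.02 0 0 0.0 0 0 0'
```

```text
t: 30.98
tcp_pos: [0.4677, 0.0429, 0.1155]
tcp_rot: [0.0, 0.708, 0.706, 0.0]
ft_force: [-1.8, -0.1, 4.6]
width: 0.0322
gripper_force: 60.0
t: 31.22
tcp_pos: [0.468, 0.043, 0.1155]
tcp_rot: [0.001, 0.708, 0.706, 0.001]
ft_force: [-3.5, 0.1, 12.1]
width: 0.0323
gripper_force: 60.5
```

It has touched down. I release it, back off upward and to the side, and check.

```bash
python3 -m crank '0.055 0 0 0 0 0 0; 0.055 0 0 0 0 0 0; 0.055 0 0 -0.02 0 0 0; 0.055 0 0 -0.04 0 0 0; 0.055 0 0 -0.045 0 0 0; 0.06 -0.03 0 -0.04 0 0 0; 0.06 -0.05 0 0 0 0 0; 0.06 -0.05 0 0 0 0 0'; python3 -m crank '0.06 -0.05 0 0 0 0 0; 0.06 -0.05 0 0 0 0 0; 0.06 0 0 0 0 0 0; 0.06 0 0 0 0 0 0; 0.06 0 0 0 0 0 0' && python3 - <<'E'
from h import *
a=env.snapshot("side");b=env.snapshot("top")
cv2.imwrite("pics/s7.png",cv2.resize(np.hstack([a[130:310,200:440],b[105:285,180:330]]),None,fx=2,fy=2)[:,:,::-1])
for c in HSV:
 A=blobs(a,c,(210,170,362,300),30);B=blobs(b,c,(180,120,315,250),30)
 for i in A:
  for j in B:
   p,e=tri([ray(env.camera_model("side"),i[0]),ray(env.camera_model("top"),j[0])])
   if e[0]<.008: print(c,i[0],j[0],p,e[0])
E
```

```text
t: 32.22
tcp_pos: [0.4675, -0.0883, 0.2592]
tcp_rot: [0.0, 0.707, 0.707, 0.0]
ft_force: [1.1, 0.0, -0.5]
width: 0.0599
gripper_force: 0.0
t: 32.85
tcp_pos: [0.4671, -0.1861, 0.2588]
tcp_rot: [-0.0, 0.707, 0.707, 0.0]
ft_force: [0.2, -0.6, -0.9]
width: 0.0601
gripper_force: 0.0
blue [328.5663 210.4398] [274.3873 215.4853] [0.4676 0.0418 0.1212] 8.160548817848233e-05
blue [227.0122 235.122 ] [197.6381 153.5667] [0.6043 0.204  0.1227] 0.00016547301329472336
orange [264.7402 208.4488] [269.4818 148.4909] [0.6157 0.0518 0.0983] 0.00021755067396999472
orange [300.0415 261.2176] [206.1241 222.4599] [0.4558 0.1937 0.0986] 0.00023251467362205358
```

View pics/s7.png

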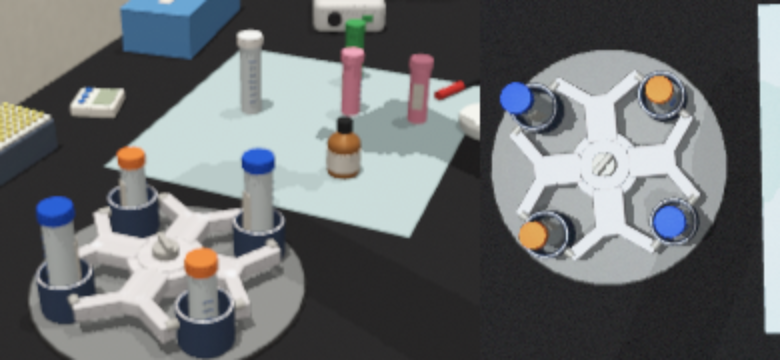

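All four tubes are seated upright: blue caps at (55,212) and (258,162), orange caps at (131,159) and (201,263). The pairs face each other, and each cap is within 3 mm of its bucket axis. White and amber look untouched, so I hand in.

```bash
python3 -c "
from rig import env
print(env.hand_in())"
```

```text
the job is handed in; nothing more can be done
None
```

The job is handed in at about 33 s of the 109 s limit: all four tubes were lowered to the floor of their buckets and released upright, with the blue pair and the orange pair each facing across the hub and every cap within about 3 mm of its bucket axis. The white tube and amber bottle look untouched; the hand-in returned no verdict.

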